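Free the keeper and load the probe block

ROBOT

A 6-joint arm with a two-finger parallel gripper is mounted at the origin on the work surface. World frame = base frame: x ahead of the robot, y to its left, z up, the work surface at z = 0. Lengths are in m, angles in rad, forces in N, time in s.
With the tool pointing down it reaches from about 0.3 to 0.825 m from the base axis. Payload 5.4 kg.
Tool frame: the origin (TCP) lies at the very end of the fingers, on their centre line; the grasp point (between the pads) lies 19 mm behind it; z points along the fingers, y is the line along which they close (so a half turn about z gives the same grasp; the last joint's range is limited). The gripper opens to 92 mm and grips with 3 to 60 N. Pads are 20 mm wide; open, the fingers measure 128 mm over their backs; the gripper's body (75 mm by 189 mm) begins 69 mm behind the grasp point.
Start: joints at [0.927, 0.158, 1.597, -0, 1.386, -0.21], TCP at [0.242, 0.522, 0.215] pointing down, gripper open.
Joint ranges: [-2.91, 2.91], [-0.94, 2.29], [0.18, 2.7], [-1.29, 4.43], [0.17, 2.64], [-3, 3]. Speed limits (rad/s): [2.57, 2.57, 3.14, 3.14, 3.14, 3.14].

INTERFACE

Orientations are given as a rotation vector (axis times angle).
In Python, from workcell import bot, vision, job_done gives the robot as it stands (bot), with the cameras (vision) and the job as plain functions. Calls block until the motion is done:
- bot.goto(position, orientation): joint-space move of the TCP to a pose.
- bot.line_to(position, rot=None, max_speed=0.15): straight line of the TCP; rot=None keeps the orientation; max_speed is the mean speed in m/s.
- bot.set_joints(angles): joint-space move.
- bot.set_gripper(opening, newtons=None): opening from 0.0 (shut) to 1.0 (fully open); newtons is the grip in N (None keeps the last); returns when the fingers have stopped.
- bot.hold(seconds).
- bot.inverse_kinematics(position, orientation): joint angles nearest the present ones, or None.
- vision.read_camera(name): name is "scene" or "top"; returns a dict with "pixels" (400x640x3 uint8, blue, green, red), "fx", "fy", "cx", "cy" (pixels), "k1" (the pictures are not rectified: a ray, as slopes to the right and down, at radius r is drawn at 1 + k1 r^2 times it, then the intrinsics apply), "R" (3x3) and "t" (3): a world point X has camera coordinates R X + t. Camera axes: x right, y down, z forward; pixel columns grow to the right and rows downward; lengths in m; the calibration is good to about 2 mm. A picture is of the moment at which its call begins. There is no depth.
A pose or a line that the arm cannot do raises bot.MotionError and nothing moves.
- job_done(): hands the job in; it is judged then, once.
Readings, each from a call of its own:
- bot.current_clock(): time.
- bot.current_joints(): joint angles.
- bot.current_joint_vel(): joint speeds.
- bot.current_effort(): joint torques, N m.
- bot.current_ee_pos(): TCP position.
- bot.current_tool_rot(): TCP orientation.
- bot.current_contact_force(): force on the tool from outside, world axes, zero at the start.
- bot.current_ft_torque(): the same for the moment, N m.
- bot.current_opening(): opening from 0.0 (shut) to 1.0 (fully open).
- bot.current_grip_force(): force on a finger pad.
Only numpy, scipy, OpenCV 4.12 (cv2) and the standard library are available. Lean on these libraries where they do the work, as an engineer would, in place of code of your own. Each camera call takes 0.05 s, during which the arm holds its last target. There are 200 camera calls.

TASK

Get the microscope's probe block ready: set the pry bar on the fulcrum with its tip under the keeper's lip and lever the tight keeper out of its clips, then lay the keeper flat in the grey tray. After that lay every probe on the bench in a V-rail of its own and push it along until its end touches the end stop, and only then drive the locking pin fully down with the mallet (never with the fingers or the pry bar). Finish with the pry bar and the mallet back on the black mat, and leave the other things on the bench where they are.

Things in the scene. Friction and masses are not known exactly. Their poses are not given: they have to be found in the camera images.
- block: Aluminium probe block, fixed; base 135 x 300 x 12 mm, x from -60 to 75, y from -150 to 150. Origin on the bench; x runs along the V-rails to the end stop, y along the keeper, z up (block frame, mm). Posts at y = -98 to -78 and 78 to 98 carry the keeper, underside at z = 75. Clip housings on the -y post reach x = +-40, z = 84; lugs round the keeper's +y end, top z = 81.
- rail (a point): Where a probe's centre lies when in the middle V-rail with its end on the stop: block (10, 0, 55). Three such rails at y = -42, 0, 42, free space beside each: 90 degree grooves along x, from x = -45 to the stop; edges 50 mm high, the pair 21 mm wide. The dark stop wall has its face at x = 55, its top at z = 61.
- keeper: Flat steel bar 208 x 40 x 8 mm, long along its y, about 0.2 kg, across the block. Origin: centre of its underside. Sprung clips pinch its sides near its -y end (about 17 N to slip out). Once that end is raised by about 6 mm it snaps free: the clip noses spring in under it and hold the end some 6 mm up, loose; it can then be lifted off by its 40 mm width.
- keeper_lip (a point): Underside of the keeper's free lip, 15 mm of which overhangs the -y post (this point is 1 mm from the end edge, at mid width). The bar's tip goes under here; space under the lip is free.
- fulcrum: The fulcrum: a fixed steel roller (radius 7.5 mm, 36 mm long along the block's x) at block y = -136, its top line at z = 67.5, so 23 mm beyond the lip's edge and 7.5 mm lower than the lip's underside. Origin: middle of its axis, 7.5 mm below the top line.
- bar: The pry bar, about 0.16 kg: grey handle 90 x 24 x 14 mm and steel blade 100 x 18 x 5 mm, both centred on one axis, which is x; the blade points to +x. Origin: underside of the handle, at the joint of handle and blade (the axis is 7 mm higher). Lies flat on the mat. Either flat side will do.
- bar_grip (a point): Point on the bar's axis near its centre of mass, in the handle, 122 mm behind the tip; grip across the 24 mm width.
- mallet: The mallet, about 0.26 kg: white block head 40 x 40 x 60 mm (60 along z) with a handle 16 x 16 x 110 mm sticking out to -x, 30 mm above the head's lower face. Origin: centre of the head's lower face. It stands on that face on the mat.
- mallet_grip (a point): Point on the mallet's handle axis, 60 mm from the head's centre, 40 mm clear of the head.
- mallet_head (a point): Centre of the mallet's head.
- tool_mat: Black rubber mat for the two tools, 200 x 240 x 3 mm, fixed. Origin: centre of its underside; x and y along its sides.
- tray: Grey open tray for the keeper, 250 (x) x 125 (y) x 28 mm, wall and floor 4 mm, fixed. Origin: centre of its underside.
- lock_pin (a joint): How far the locking pin is driven down: 0 as found, 0.012 m fully down. Stiff (about 5 to 7 N) and stays where it is left.
- pin_top (a point): Centre of the top of the locking pin's head (steel, 18 mm across), at block y = 130, 93 mm above the bench at first, 81 mm when fully down; its square housing's top is at 72 mm.
- probe0: A probe: eight-sided steel rod, 18 mm across flats, 90 mm long, both ends alike, about 0.07 kg. Origin: its centre, on its long axis, which is x. In a rail its axis is at block z = 55; with its end on the stop its centre is at block x = 10. May be absent.
- probe1: A probe: eight-sided steel rod, 18 mm across flats, 90 mm long, both ends alike, about 0.07 kg. Origin: its centre, on its long axis, which is x. In a rail its axis is at block z = 55; with its end on the stop its centre is at block x = 10. May be absent.
- probe2: A probe: eight-sided steel rod, 18 mm across flats, 90 mm long, both ends alike, about 0.07 kg. Origin: its centre, on its long axis, which is x. In a rail its axis is at block z = 55; with its end on the stop its centre is at block x = 10. May be absent.
- flask: Bystander: clear culture flask with orange cap, 130 x 75 x 34 mm.
- remote: Bystander: small remote control, 85 x 40 x 8 mm.
- slide_box: Bystander: box of slides, 85 x 60 x 45 mm.
- dish: Bystander: closed petri dish, 62 mm across, 15 mm high.
- reagent: Bystander: amber bottle, 52 mm across, 100 mm high.
- marker: Bystander: marker pen, 110 x 11 x 11 mm.

How it is judged:
By the outcome, as a careful person would: the job done as asked, in the order asked, and still so for the second after the job is handed in, with the robot touching nothing.
Of probe0, probe1, probe2 only 2 to 3 are there at a start; the rules pass over those that are not, and their reading is None.
At some moment in a run one of bar, mallet may be knocked a few centimetres aside while the robot is not near it.
Once in a run the grip may slacken for a moment while it holds something.
It also fails if it takes over 208 s, if anything falls off the work surface, if the arm or the gripper's body presses on something with over 40 N, if the wrist force passes 120 N, or if a joint passes its speed limit or range.

## Working session

There is one attempt and no reset: what is moved stays moved. The work goes in short steps, each a Python script; the robot and the scene stay as the last script left them, time stands still between calls to the robot, and variables do not carry over. Pictures are saved under pics/ and viewed, at most 14 in all, crops included, and the job is handed in when it is done.

```bash
ls; mkdir -p pics
python3 - <<'E'
from workcell import bot, vision, job_done
import cv2
for n in("scene","top"):
    c=vision.read_camera(n); cv2.imwrite(f"pics/{n}0.png",c["pixels"])
    print(n,c["fx"],c["fy"],c["cx"],c["cy"],c["k1"],c["R"],c["t"])
print(bot.current_clock(),bot.current_tool_rot(),bot.current_opening())
E
```

```text
pics
workcell.py
scene 365.54783615732674 365.54783615732674 322.0233159749524 205.98754094434534 0.019713841637842438 [[-0.01273964  0.99991319 -0.0033645 ]
 [ 0.57815607  0.00462076 -0.81591311]
 [-0.81582673 -0.01233964 -0.57816475]] [-0.01451513 -0.23738045  1.40527748]
top 412.8587250938159 412.8587250938159 312.8590214374667 200.472984683915 -0.05107066778157908 [[-0.01921652 -0.99961771  0.01987875]
 [-0.98911479  0.016106   -0.14626185]
 [ 0.14588577 -0.02247301 -0.98904616]] [-0.00552266  0.53825039  0.98535237]
0.1 [-6.76009174e-01 -3.06727781e+00  2.43958339e-03] 1.001893560680873
```

View pics/scene0.png

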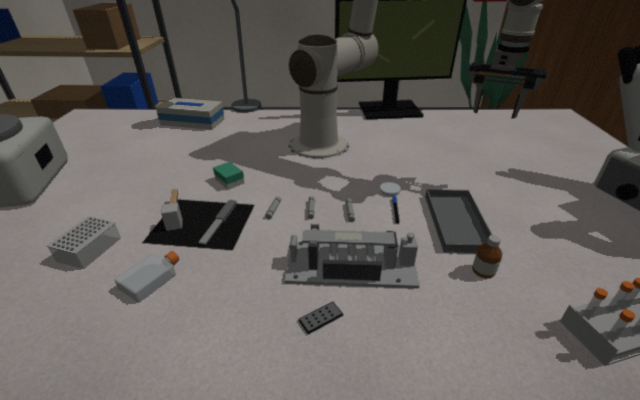

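View pics/top0.png

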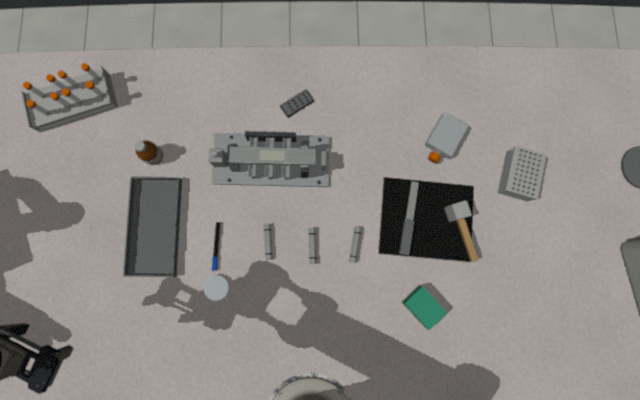

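Run:
```python
import cv2
t=cv2.imread("pics/top0.png")
cv2.imwrite("pics/t1.png",cv2.resize(t[120:280,200:370],None,fx=4.7,fy=3.75*4.7/4.7 if 0 else 3.7,interpolation=cv2.INTER_CUBIC) if 0 else cv2.resize(t[120:268,200:368],None,fx=4,fy=4,interpolation=cv2.INTER_CUBIC))
cv2.imwrite("pics/t2.png",cv2.resize(t[170:270,372:492],None,fx=6,fy=6,interpolation=cv2.INTER_CUBIC))
```

```text
(no output)
```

View pics/t1.png

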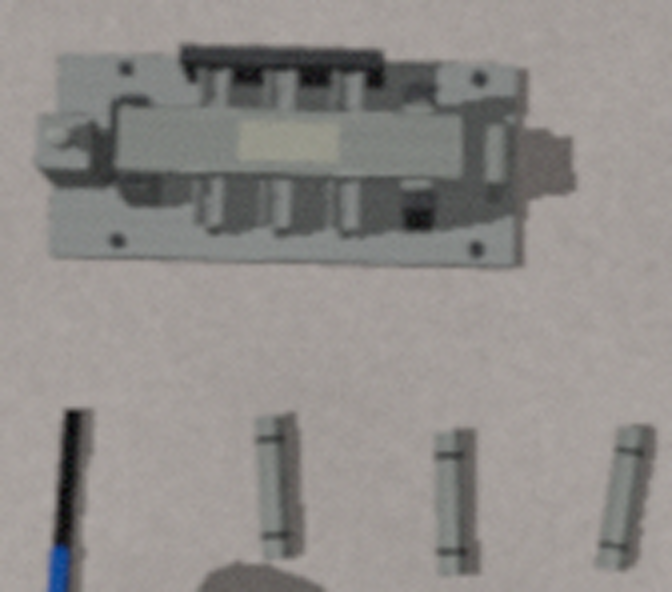

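View pics/t2.png

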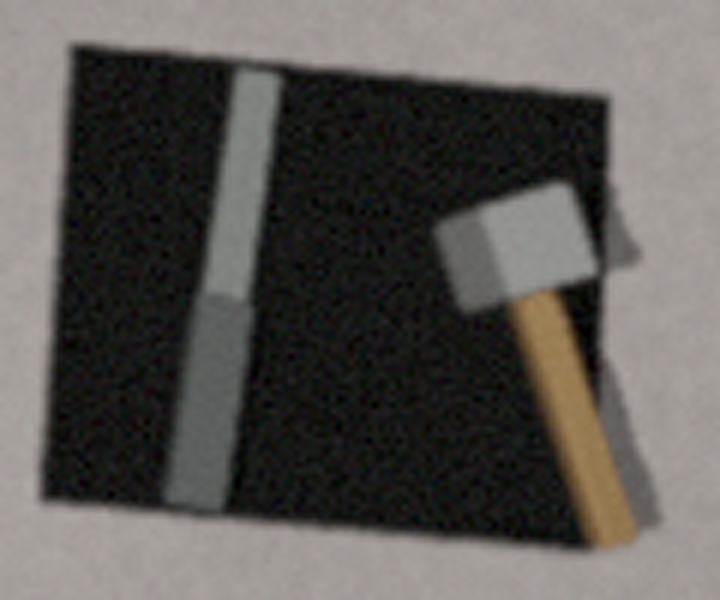

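```bash
cat > h.py <<'E'
import numpy as np, cv2
from scipy.optimize import least_squares
from scipy.spatial.transform import Rotation as Ro
from workcell import bot, vision, job_done
CAM={"scene":dict(f=365.54783615732674,c=(322.0233159749524,205.98754094434534),k=0.019713841637842438,
 R=np.array([[-0.01273964,0.99991319,-0.0033645],[0.57815607,0.00462076,-0.81591311],[-0.81582673,-0.01233964,-0.57816475]]),t=np.array([-0.01451513,-0.23738045,1.40527748])),
"top":dict(f=412.8587250938159,c=(312.8590214374667,200.472984683915),k=-0.05107066778157908,
 R=np.array([[-0.01921652,-0.99961771,0.01987875],[-0.98911479,0.016106,-0.14626185],[0.14588577,-0.02247301,-0.98904616]]),t=np.array([-0.00552266,0.53825039,0.98535237]))}
def proj(n,X):
    c=CAM[n]; q=np.atleast_2d(X)@c["R"].T+c["t"]; s=q[:,:2]/q[:,2:]
    return s*(1+c["k"]*(s**2).sum(1,keepdims=True))*c["f"]+c["c"]
def back(n,uv,z):
    return least_squares(lambda p:(proj(n,[[p[0],p[1],z]])[0]-uv),[.5,0]).x
def T(pose,P): # planar pose (x,y,yaw), points m -> world
    x,y,a=pose; P=np.atleast_2d(np.asarray(P,float)); c,s=np.cos(a),np.sin(a)
    return np.c_[x+c*P[:,0]-s*P[:,1],y+s*P[:,0]+c*P[:,1],P[:,2]]
def fit(obs,x0):  # obs: list of (cam,points_m,uv)
    r=least_squares(lambda p:np.concatenate([(proj(n,T(p,P))-uv).ravel() for n,P,uv in obs]),x0)
    return r.x,r.fun.reshape(-1,2)
def down(yaw): # tool down, tool y axis (closing line) at world angle yaw+90deg; i.e. tool x along yaw
    return (Ro.from_euler('z',yaw)*Ro.from_euler('x',np.pi)).as_rotvec()
E
cat > m.py <<'E'
from h import *
def cr(p,s,o): return (np.array(p,float)+.5)/s-.5+np.array(o)
a=cr([(57,55),(525,68),(519,262),(50,256)],4,(200,120))
b=cr([(118,107),(463,111),(465,177),(116,172)],4,(200,120))
A=np.array([(75,150,12),(75,-150,12),(-60,-150,12),(-60,150,12)])/1e3
B=np.array([(20,95,83),(20,-113,83),(-20,-113,83),(-20,95,83)])/1e3
p1,r1=fit([("top",A,a)],[.5,0,0]);p2,r2=fit([("top",B,b)],[.5,0,0]);p,r=fit([("top",A,a),("top",B,b)],[.5,0,0])
print(p1,p2,p);print(r.round(2).tolist())
for e in [((274,416),(280,556)),((452,430),(454,573)),((635,426),(612,568))]:
    u=cr(e,4,(200,120));w=[back("top",q,.009) for q in u];d=w[0]-w[1]
    print("probe",(w[0]+w[1])/2,np.arctan2(d[1],d[0]),np.hypot(*d))
u=cr([(74,44),(608,97),(590,549),(42,498)],6,(372,170));print("mat",fit([("top",np.array([(.1,.12,.003),(.1,-.12,.003),(-.1,-.12,.003),(-.1,.12,.003)]),u)],[.5,-.3,0]))
u=cr([(258,70),(195,510)],6,(372,170));w=[back("top",q,.01) for q in u];d=w[0]-w[1];print("bar tip/end",w,np.arctan2(d[1],d[0]),np.hypot(*d))
u=cr([(535,300),(614,540)],6,(372,170));w=[back("top",q,.041) for q in u];d=w[0]-w[1];print("handle",w,np.arctan2(d[1],d[0]),np.hypot(*d))
u=cr([(483,212),(568,181),(601,268),(515,300)],6,(372,170));w=np.array([back("top",q,.063) for q in u]);print("head",w.tolist(),w.mean(0))
u=[(132,178),(182,178),(177,275),(125,275)];w=np.array([back("top",q,.028) for q in u]);print("tray",w.tolist(),w.mean(0))
# overlay in scene
im=cv2.imread("pics/scene0.png");s=4;o=np.array((255,185));c=cv2.resize(im[185:300,255:430],None,fx=s,fy=s,interpolation=cv2.INTER_CUBIC)
C=np.array([(0,-136,67.5),(0,130,93),(55,0,61)])/1e3
for P,col in((A,(0,0,255)),(B,(0,255,0)),(C,(255,0,0))):
    for q in (proj("scene",T(p,P))-o+.5)*s-.5: cv2.circle(c,tuple(int(v) for v in q),3,col,-1)
cv2.imwrite("pics/s1.png",c)
E
python3 m.py
```

```text
[ 0.64376102  0.08925332 -0.03574076] [ 0.6444032   0.09075927 -0.02749812] [ 0.64413102  0.09005217 -0.03319197]
[[0.75, -0.23], [-1.46, -1.43], [-0.37, 0.81], [-0.19, 0.32], [0.72, 0.01], [0.36, 0.53], [-0.35, 0.12], [0.46, -0.13]]
probe [0.44116335 0.09700665] 0.038154778413837034 0.08805428624778461
probe [ 0.42947326 -0.01363853] -0.005185094438503718 0.0897299836352858
probe [ 0.43026421 -0.12144714] -0.19452845207539365 0.09077675851870277
mat (array([ 0.49148945, -0.3087167 , -0.11373489]), array([[-0.63535155, -0.71410109],
       [ 0.72319733, -0.57444172],
       [ 0.74414289,  0.64460111],
       [-0.78241807,  0.53392993]]))
bar tip/end [array([ 0.58854483, -0.28064718]), array([ 0.40053888, -0.24355237])] -0.1948043816695068 0.1916305359732761
handle [array([ 0.48362252, -0.38344098]), array([ 0.383914  , -0.40982383])] 0.258671622541619 0.10313992873285659
head [[0.5180455755953596, -0.3558207107936648], [0.5302701437744424, -0.3922693004356055], [0.4941462538198195, -0.4034059544789458], [0.48171346898376904, -0.3666285632032035]] [ 0.50604386 -0.37953113]
tray [[0.6048271555390264, 0.44205522194688585], [0.6026119094781969, 0.3145032950811923], [0.36084410738891026, 0.3207368589276599], [0.3624466652454209, 0.44924669367498454]] [0.48268246 0.38163552]
```

View pics/s1.png

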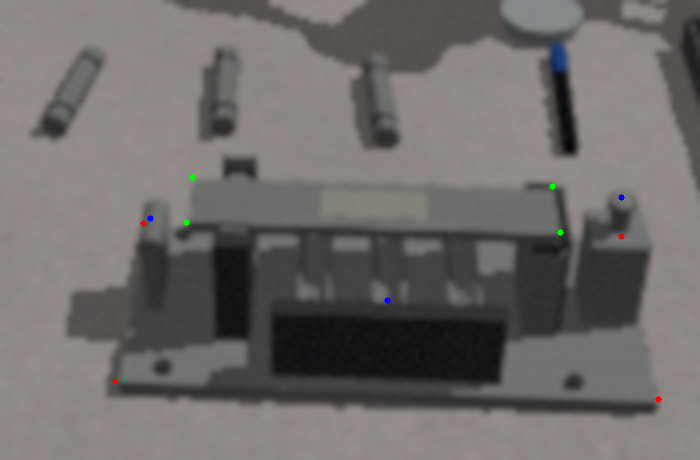

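```bash
cat >> m.py <<'E'
sk=cr([(193,180),(187,225),(564,236),(553,183)],4,(255,185));Bs=B[[2,1,0,3]]
sb=cr([(114,383),(659,399)],4,(255,185))
print("JOINT",[ (v[0],v[1].round(1).tolist()) for v in [fit([("top",A,a),("top",B,b),("scene",Bs,sk),("scene",A[[1,0]],sb)],[.5,0,0]), fit([("scene",Bs,sk),("scene",A[[1,0]],sb)],[.5,0,0])]])
E
python3 m.py | tail -1
python3 - <<'E'
from h import *
b=(.644,.0905,-.032)
g=T(b,[(0,-.224,.064)])[0]
for k in (0,np.pi,-np.pi):
    print(k)
    for n,P,y in [("bar",[.4688,-.257,.0045],-.195),("ful",g,np.pi/2-.032),("keep",T(b,[(0,-.009,.066)])[0],-.032),("tray",[.4827,.3816,.03],np.pi/2-.03),("tray-",[.4827,.3816,.03],-np.pi/2-.03),("mal",[.465,-.389,.014],.25),("pin",T(b,[(-.042,.13,.11)])[0],-.03)]:
        q=bot.inverse_kinematics(P,down(y+k)); print(n,None if q is None else np.round(q,2))
E
```

```text
JOINT [(array([ 0.64438581,  0.09024907, -0.03155216]), [[0.6, -0.2], [-1.6, -1.6], [-0.4, 0.6], [-0.2, 0.3], [0.6, -0.0], [0.3, 0.4], [-0.4, -0.1], [0.4, -0.2], [-0.1, -0.6], [-0.1, -0.6], [-0.8, -0.8], [-0.1, 1.0], [0.5, -0.1], [0.1, 0.2]]), (array([ 0.64490229,  0.09039716, -0.02793375]), [[-0.1, -0.3], [-0.1, -0.3], [-0.7, -0.7], [-0.1, 1.0], [0.6, 0.3], [0.3, 0.2]])]
0
bar [-0.73  0.33  1.86  0.    0.96  1.04]
ful [-0.39  0.49  1.49  0.    1.16 -0.36]
keep [-0.06  0.49  1.49 -0.    1.16  1.54]
tray [ 0.47  0.46  1.61 -0.    1.07  0.5 ]
tray- [ 0.47  0.46  1.61  0.    1.07 -2.64]
mal [-0.9   0.46  1.64 -0.    1.03  0.43]
pin [ 0.16  0.43  1.48 -0.    1.23  1.76]
3.141592653589793
bar [-0.73  0.33  1.86 -0.    0.96 -2.1 ]
ful [-0.39  0.49  1.49 -0.    1.16  2.78]
keep [-0.06  0.49  1.49  0.    1.16 -1.6 ]
tray [ 0.47  0.46  1.61  0.    1.07 -2.64]
tray- [ 0.47  0.46  1.61 -0.    1.07  0.5 ]
mal [-0.9   0.46  1.64 -0.    1.03 -2.72]
pin [ 0.16  0.43  1.48  0.    1.23 -1.38]
-3.141592653589793
bar [-0.73  0.33  1.86 -0.    0.96 -2.1 ]
ful [-0.39  0.49  1.49 -0.    1.16  2.78]
keep [-0.06  0.49  1.49  0.    1.16 -1.6 ]
tray [ 0.47  0.46  1.61  0.    1.07 -2.64]
tray- [ 0.47  0.46  1.61 -0.    1.07  0.5 ]
mal [-0.9   0.46  1.64 -0.    1.03 -2.72]
pin [ 0.16  0.43  1.48  0.    1.23 -1.38]
```

```bash
cat >> h.py <<'E'
BL=(.6444,.0902,-.031)
def up(z=.2,v=.4):
    p=np.array(bot.current_ee_pos()); p[2]=z; bot.line_to(p,max_speed=v)
def diff(ref="pics/top0.png",box=(372,170,492,270)):
    a=vision.read_camera("top")["pixels"]; b=cv2.imread(ref); x0,y0,x1,y1=box
    return int((np.abs(a[y0:y1,x0:x1].astype(int)-b[y0:y1,x0:x1]).max(2)>60).sum())
def st(s=""): print(s,"t",round(bot.current_clock(),1),"p",np.round(bot.current_ee_pos(),4),"op",round(bot.current_opening(),3),"F",np.round(bot.current_contact_force(),1),"g",round(bot.current_grip_force(),1))
E
python3 - <<'E'
from h import *
print(diff())
R=down(-.195);P=np.array([.4688,-.257,.12])
bot.set_gripper(.6,40)
bot.goto(P,R);st("above")
bot.line_to([P[0],P[1],.0045],max_speed=.12);st("dn")
bot.set_gripper(0,60);st("grip")
bot.line_to(P,max_speed=.15);st("up")
g=T(BL,[(0,-.250,.15)])[0]
bot.goto(g,down(np.pi/2+BL[2]));st()
cv2.imwrite("pics/b1.png",np.vstack([cv2.resize(vision.read_camera(n)["pixels"][s],(640,300),interpolation=cv2.INTER_CUBIC) for n,s in(("top",np.s_[110:260,200:520]),("scene",np.s_[150:300,120:440]))]))
E
```

```text
0
above t 3.7 p [ 0.4691 -0.2564  0.1201] op 0.601 F [ 0.6  0.4 -0.4] g 0.0
dn t 4.8 p [ 0.4693 -0.2574  0.0049] op 0.6 F [0.3 0.8 0.6] g 0.0
grip t 5.4 p [ 0.4689 -0.2572  0.0046] op 0.253 F [-1.2  0.2 -0.4] g 60.0
up t 6.3 p [ 0.4681 -0.2563  0.1187] op 0.259 F [-0.9  0.5 -2.9] g 60.0
 t 7.6 p [ 0.636  -0.1599  0.1492] op 0.253 F [ 0.5 -0.4 -1.8] g 60.0
```

View pics/b1.png

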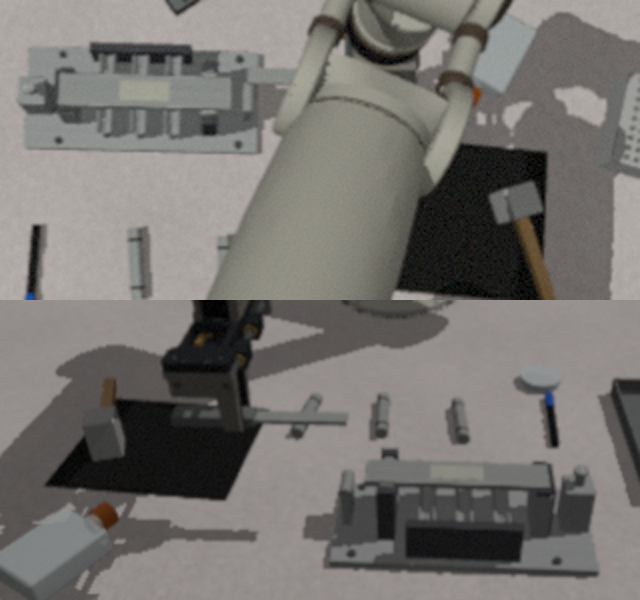

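```bash
cat >> h.py <<'E'
def barpose(ytip,th,zaxis=None,L=.122,off=.0055,contact=.0675):
    """bar with tip centre-top corner at block y=ytip, tilt th (tip up), blade resting on the roller -> TCP pos, rotvec"""
    yc,zc,r=-.136,.060,.0075
    d=np.array([np.cos(th),np.sin(th)]);n=np.array([-np.sin(th),np.cos(th)])
    s0=(ytip-yc-n[0]*(r+.005))/d[0]          # distance from roller contact to tip along bar
    ax=np.array([yc,zc])+n*(r+.0025)+d*(s0-L)
    if zaxis is not None: ax[1]=zaxis
    tcp=ax-n*off
    W=T(BL,[(0,tcp[0],tcp[1])])[0]
    R=Ro.from_euler('z',BL[2])*Ro.from_euler('x',th)*Ro.from_euler('z',np.pi/2)*Ro.from_euler('x',np.pi)
    return W,R.as_rotvec()
E
python3 - <<'E'
from h import *
print(proj("scene",T(BL,[(0,-.128,.1545)])))
p,R=barpose(-.122,0,.09);bot.goto(p,R);bot.hold(.2);F0=np.array(bot.current_contact_force());st("pre")
z=.076
while z>.066:
    p,R=barpose(-.122,0,z);bot.line_to(p,max_speed=.03);bot.hold(.1)
    F=np.array(bot.current_contact_force())-F0
    if F[2]>1.5: break
    z-=.0008
print("touch z",z,F);st()
z+=.0006
for yt in np.arange(-.120,-.1019,.002):
    p,R=barpose(yt,0,z);bot.line_to(p,max_speed=.03)
    F=np.array(bot.current_contact_force())-F0
    if abs(F[1])>5: print("blocked",yt,F);break
st("in")
cv2.imwrite("pics/b2.png",np.vstack([cv2.resize(vision.read_camera(n)["pixels"][s],(640,300),interpolation=cv2.INTER_CUBIC) for n,s in(("top",np.s_[130:205,260:420]),("scene",np.s_[215:290,240:400]))]))
E
```

```text
[[293.96672482 209.05277452]]
pre t 8.3 p [ 0.6386 -0.1547  0.0876] op 0.253 F [-0.5 -0.2 -1.6] g 60.0
touch z 0.06880000000000004 [-0.03671544  0.56101981  1.72923138]
 t 12.2 p [ 0.637  -0.1538  0.0635] op 0.253 F [-0.5  0.3  0.1] g 60.0
in t 14.7 p [ 0.6375 -0.1335  0.0639] op 0.255 F [ 0.4 -0.2 -0.4] g 60.0
```

View pics/b2.png

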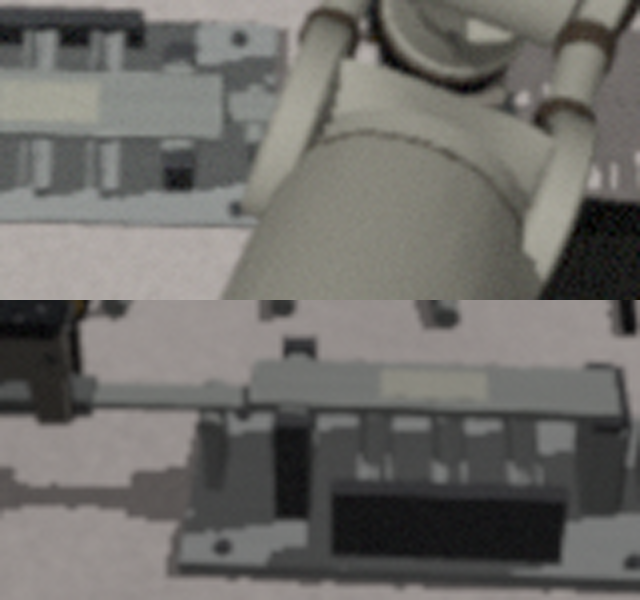

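Run:
```python
from h import *
for d in range(2,23,2):
    p,R=barpose(-.1025,np.radians(d));p[2]-=.0007
    bot.line_to(p,R,max_speed=.03)
    print(d,np.round(bot.current_contact_force(),1),round(bot.current_opening(),3))
st()
cv2.imwrite("pics/b3.png",cv2.resize(vision.read_camera("scene")["pixels"][205:285,240:400],(640,320),interpolation=cv2.INTER_CUBIC))
```

```text
2 [-0.2 -0.5  0.6] 0.254
4 [0.4 0.7 1.1] 0.254
6 [0.3 3.8 1.8] 0.253
8 [0.8 2.4 2.7] 0.254
10 [0.7 1.5 3.7] 0.255
12 [ 0.1 -1.9  1.4] 0.254
14 [ 0.6 -0.7  0.6] 0.256
16 [-0.6  0.2  1.6] 0.256
18 [ 0.1 -0.5  1.4] 0.255
20 [-0.3 -1.2  1.2] 0.254
22 [ 0.5 -0.9  1.4] 0.255
 t 17.5 p [ 0.6378 -0.1225  0.0331] op 0.255 F [ 0.5 -0.9  1.4] g 60.0
```

View pics/b3.png

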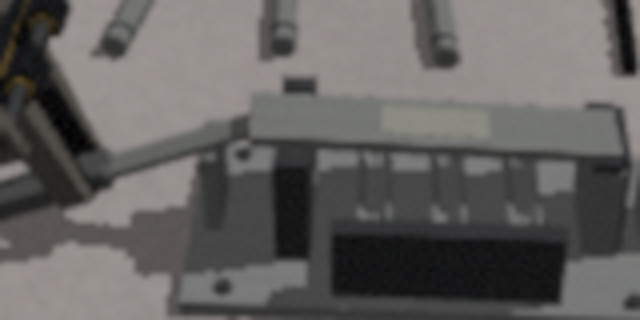

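Run:
```python
from h import *
for d in (14,7,2):
    p,R=barpose(-.1045,np.radians(d));bot.line_to(p,R,max_speed=.06)
p,R=barpose(-.105,0,.0705);bot.line_to(p,R,max_speed=.04);st("flat")
p,R=barpose(-.15,0,.0715);bot.line_to(p,R,max_speed=.08)
p,R=barpose(-.16,0,.13);bot.line_to(p,R,max_speed=.2);st("out")
R=down(-.195);P=np.array([.4688,-.257,.12])
bot.goto(P,R);bot.line_to([P[0],P[1],.0055],max_speed=.12);st("down")
bot.set_gripper(.45);up(.2)
bot.goto([.40,-.05,.3],down(-.03));st()
a=vision.read_camera("top")["pixels"];b=vision.read_camera("scene")["pixels"]
cv2.imwrite("pics/top2.png",a);
cv2.imwrite("pics/b4.png",np.vstack([cv2.resize(a[120:270,200:500],(600,300)),cv2.resize(b[205:285,240:400],(600,300),interpolation=cv2.INTER_CUBIC)]))
```

```text
flat t 18.8 p [ 0.6369 -0.1368  0.0642] op 0.254 F [ 0.4  0.3 -0.9] g 60.0
out t 20.0 p [ 0.6359 -0.1913  0.1246] op 0.253 F [-0.3 -0.5 -2.5] g 60.0
down t 22.4 p [ 0.4692 -0.2573  0.0058] op 0.252 F [ 1.6  0.8 -1.4] g 60.0
 t 24.4 p [ 0.3998 -0.0504  0.2987] op 0.452 F [ 0.2  0.4 -0.4] g 0.0
```

View pics/b4.png

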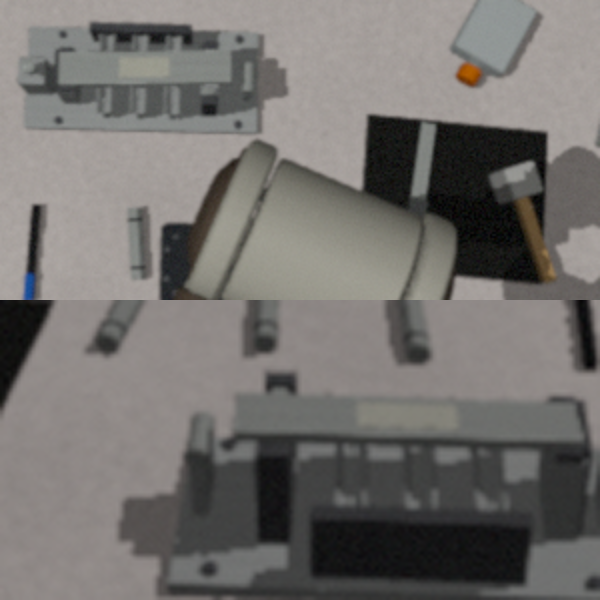

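Run:
```python
from h import *
P=T(BL,[(0,-.009,.0765)])[0]; R=down(BL[2])
bot.set_gripper(.66,60)
bot.goto(P+[0,0,.08],R);bot.line_to(P,max_speed=.1);st("dn")
bot.set_gripper(0,60);st("grip")
bot.line_to(P+[0,0,.02],max_speed=.05);bot.line_to(P+[0,0,.15],max_speed=.2);st("lift")
Q=np.array([.4827,.3816,.12]);R2=down(np.pi/2-.03)
bot.goto(Q+[0,0,.1],R2);st("over")
bot.line_to(Q,max_speed=.2)
b=vision.read_camera("scene")["pixels"];a=vision.read_camera("top")["pixels"]
cv2.imwrite("pics/k1.png",np.vstack([cv2.resize(a[120:300,100:340],(600,300)),cv2.resize(b[130:290,300:540],(600,300),interpolation=cv2.INTER_CUBIC)]))
```

```text
dn t 27.2 p [0.6447 0.0808 0.0863] op 0.663 F [-26.8   1.   53.3] g 27.6
grip t 28.1 p [0.6517 0.0748 0.0868] op 0.005 F [ -5.9 -15.3  36.5] g 17.9
lift t 29.5 p [0.6432 0.0813 0.2247] op 0.007 F [ 0.   0.1 -0.2] g 0.0
over t 30.8 p [0.4831 0.3808 0.2194] op 0.003 F [ 0.8  0.4 -0.8] g 0.0
```

View pics/k1.png

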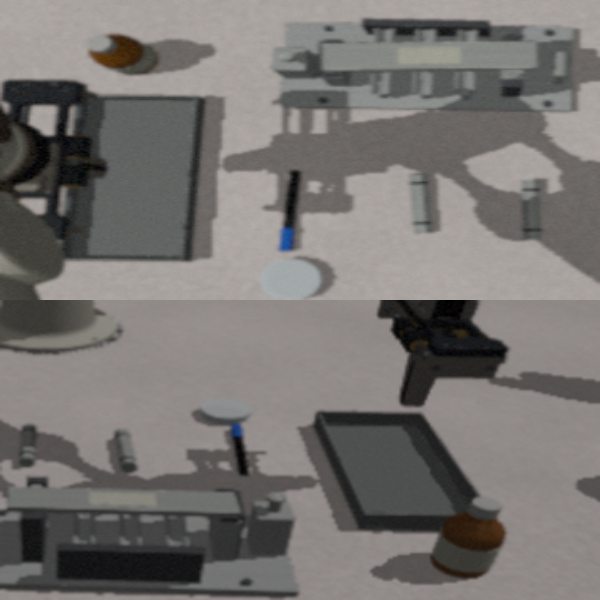

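Run:
```python
from h import *
up(.25)
bot.set_gripper(.66,60)
b=vision.read_camera("scene")["pixels"]
cv2.imwrite("pics/k2.png",cv2.resize(b[205:285,240:440],(800,320),interpolation=cv2.INTER_CUBIC))
for z in (.075,.081): print(z,((proj("scene",T(BL,[(-.02,-.113,z+.008),(.02,-.113,z+.008),(.02,-.113,z)]))-[240,205]+.5)*4-.5).round(0).tolist())
```

```text
0.075 [[253.0, 98.0], [246.0, 143.0], [247.0, 154.0]]
0.081 [[252.0, 90.0], [246.0, 135.0], [246.0, 146.0]]
```

View pics/k2.png

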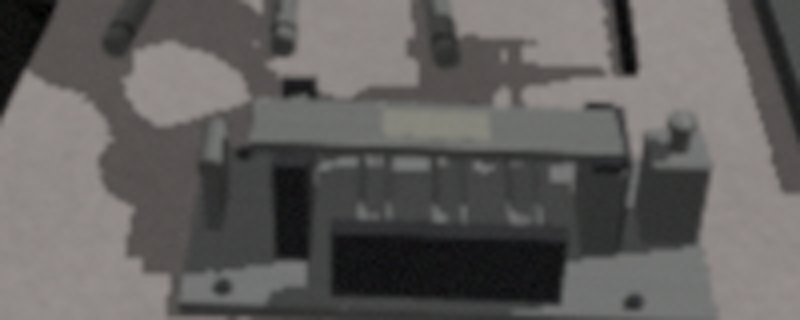

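Run:
```python
from h import *
b=vision.read_camera("scene")["pixels"];cv2.imwrite("pics/scene3.png",b)
a=cv2.imread("pics/scene0.png")
b4=cv2.resize(cv2.imread("pics/b4.png")[300:],(160,80),interpolation=cv2.INTER_AREA)
b3=cv2.resize(cv2.imread("pics/b3.png"),(160,80),interpolation=cv2.INTER_AREA)
def prof(im,c0,c1,o): # vertical profile of keeper near columns
    g=cv2.cvtColor(im,cv2.COLOR_BGR2GRAY).astype(float);return g[225-o[1]:248-o[1],c0-o[0]:c1-o[0]].mean(1).round(0).astype(int)
for c0,c1 in((306,310),(312,330),(375,390)):
    for n,im,o in(("orig",a,(0,0)),("bar",b3,(240,205)),("b4",b4,(240,205)),("now",b,(0,0))): print(c0,n,prof(im,c0,c1,o))
```

```text
306 orig [138 137 138 138 128 115 108 108 109 108 108 107 108 108 106  87  59  59
  76  88  86  79  62]
306 bar [145 144 138 126 117 116 116 117 116 115 114 115 115 113  90  60  71  92
  98  94  92  84  67]
306 b4 [137 137 138 137 129 116 109 108 109 110 108 108 108 109 104  84  56  67
  83  88  87  79  62]
306 now [ 83  82  82  85 100 110 110 110 111 111 109 108 109 110 108  88  52  50
  55  58  58  54  45]
312 orig [106 103 101 109 115 112 109 108 109 110 109 108 108 109 108 102  83  62
  70  82  86  76  60]
312 bar [112 108 108 116 119 116 116 117 117 117 115 116 117 115 103  76  58  72
  88  92  91  81  64]
312 b4 [106 102 101 107 114 113 110 109 110 110 109 109 109 110 107  87  57  55
  73  86  86  76  60]
312 now [100  95  93  92  94 102 109 110 111 112 110 109 110 111 109  99  73  51
  54  68  79  75  60]
375 orig [141 141 140 140 140 132 117 111 110 110 109 109 109 108 108 108 109 102
  79  55  71  84  86]
375 bar [148 148 147 148 147 139 124 118 118 117 117 117 117 116 116 117 116 106
  80  63  78  90  92]
375 b4 [141 141 140 140 140 132 117 111 110 110 110 109 109 109 109 110 109  88
  57  60  78  86  87]
375 now [125 137 141 141 141 133 115 113 112 111 111 111 111 110 110 111 111 103
  80  53  60  73  78]
```

```bash
cat >> h.py <<'E'
def edge(c0,c1,im=None):
    "row where keeper top face turns into dark front face, between columns (scene cam)"
    im=vision.read_camera("scene")["pixels"] if im is None else im
    g=cv2.cvtColor(im,cv2.COLOR_BGR2GRAY)[222:250,c0:c1].astype(float).mean(1)
    k=max(range(6,26),key=lambda i:g[i-1]-g[i+1]); d=g[k-2:k+2]-g[k-1:k+3]
    return round(222+(d*(np.arange(k-2,k+2)+.5)).sum()/d.sum(),2)
def lip(im=None): return edge(305,310,im),edge(340,360,im),edge(385,393,im)
E
python3 - <<'E'
from h import *
print(lip(cv2.imread("pics/scene0.png")),lip(cv2.imread("pics/scene3.png")),lip())
for r in (0,.006,.012):print(r,proj("scene",T(BL,[(.02,-.113,.083+r)])))
print("tip pred",(proj("scene",T(BL,[(0,-.1018,.0862),(0,-.113,.083)]))-[240,205]+.5)*4-.5)
a=vision.read_camera("top")["pixels"];cv2.imwrite("pics/top3.png",a)
# bar location now: bright blade / grey handle on black mat
for n in("top0","top3"):
    g=cv2.cvtColor(cv2.imread(f"pics/{n}.png"),cv2.COLOR_BGR2GRAY)[170:265,390:430]
    m=((g>60)).astype(np.uint8); k,l,s,c=cv2.connectedComponentsWithStats(m)
    for i in range(1,k):
        if s[i,4]>150: 
            pts=np.argwhere(l==i)[:,::-1].astype(np.float32)+[390,170]; print(n,s[i,4],cv2.minAreaRect(pts.astype(np.float32)))
E
```

```text
(np.float64(240.0), np.float64(240.74), np.float64(243.23)) (np.float64(240.11), np.float64(240.73), np.float64(229.65)) (np.float64(240.13), np.float64(240.76), np.float64(229.66))
0 [[301.21422081 240.33791787]]
0.006 [[301.1169932  238.28707663]]
0.012 [[301.01891174 236.21882014]]
tip pred [[268.94154022 116.08130337]
 [249.51933858 119.9161011 ]]
top0 1457 ((409.5, 216.99996948242188), (93.99998474121094, 38.99999237060547), 90.0)
top3 1457 ((409.5, 216.99996948242188), (93.99998474121094, 38.99999237060547), 90.0)
```

Run:
```python
from h import *
print("matdiff",diff(box=(385,185,440,258)))
bot.set_gripper(.6,60)
R=down(-.195);P=np.array([.4688,-.257,.12])
bot.goto(P,R);bot.line_to([P[0],P[1],.0045],max_speed=.12)
bot.set_gripper(0,60);st("grip");up(.12)
p,R=barpose(-.15,0,.10);bot.goto(p,R)
p,R=barpose(-.122,0,.0703);bot.line_to(p,R,max_speed=.1);st("pre")
p,R=barpose(-.1005,0,.0700);bot.line_to(p,R,max_speed=.03);st("in")
print(lip())
ims=[]
for d in range(3,25,3):
    p,R=barpose(-.1005,np.radians(d));p[2]-=.0007
    bot.line_to(p,R,max_speed=.03)
    im=vision.read_camera("scene")["pixels"]; ims.append(im[205:285,240:340])
    print(d,np.round(bot.current_contact_force(),1),np.round(bot.current_ft_torque(),2),[float(v) for v in lip(im)[:2]])
    L=lip(im)[0]
    if L<237.3: break
st()
k=len(ims);g=[cv2.resize(i,(400,290),interpolation=cv2.INTER_CUBIC) for i in (ims[k//3],ims[k//2],ims[-2],ims[-1])]
cv2.imwrite("pics/c1.png",np.vstack([np.hstack(g[:2]),np.hstack(g[2:])]))
```

```text
matdiff 8
grip t 37.6 p [ 0.4689 -0.2571  0.0046] op 0.253 F [ 0.1 -0.2  1.4] g 60.0
pre t 40.0 p [ 0.6368 -0.1531  0.0646] op 0.251 F [-0.5 -0.5 -0.8] g 60.0
in t 40.8 p [ 0.6375 -0.1323  0.0645] op 0.255 F [ 0.   0.6 -0.7] g 60.0
(np.float64(239.97), np.float64(240.39), np.float64(229.76))
3 [-0.  -1.3  0.1] [-0.13  0.11 -0.06] [239.89, 240.36]
6 [-1.  -1.7  0.5] [-0.1   0.13  0.03] [239.91, 240.38]
9 [-0.4 -0.8  0.9] [-0.12  0.23  0.05] [239.88, 240.36]
12 [-0.6 -1.4  0.2] [-0.18  0.17  0.08] [239.94, 240.36]
15 [0.  0.2 0.5] [-0.04  0.1   0.03] [239.74, 240.68]
18 [-0.3 -1.7  0.6] [-0.22  0.12 -0.02] [239.07, 240.97]
21 [-0.4 -1.   1. ] [-0.28  0.13  0.03] [236.15, 240.2]
 t 43.4 p [ 0.6379 -0.1215  0.0353] op 0.254 F [-0.4 -1.   1. ] g 60.0
```

View pics/c1.png

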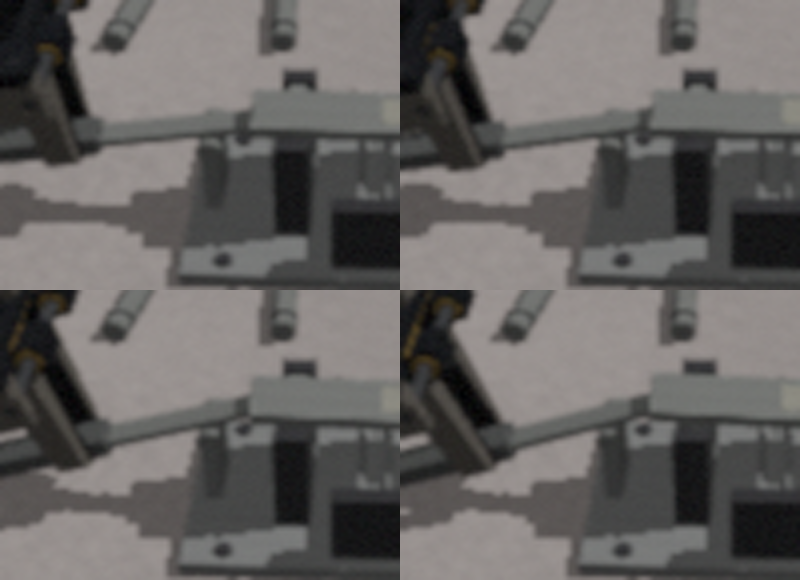

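Run:
```python
from h import *
im=vision.read_camera("scene")["pixels"];cv2.imwrite("pics/scene4.png",im)
z=Ro.from_rotvec(bot.current_tool_rot()).as_matrix()[:,2];print("tool z",z.round(3))
a=cv2.imread("pics/scene0.png")
for nm,im2 in(("now",im),):
  for c0 in(301,306,311,330,350,375):
    for n,x in(("o",a),("n",im2)): print(c0,n,cv2.cvtColor(x,cv2.COLOR_BGR2GRAY)[224:248,c0:c0+4].mean(1).round(0).astype(int).tolist())
```

```text
tool z [ 0.011  0.356 -0.934]
301 o [138, 138, 140, 139, 139, 136, 130, 125, 123, 122, 119, 119, 120, 121, 119, 116, 100, 67, 58, 75, 92, 108, 114, 96]
301 n [146, 146, 146, 140, 133, 130, 127, 126, 126, 115, 102, 100, 99, 97, 84, 66, 80, 103, 100, 91, 99, 115, 120, 102]
306 o [138, 138, 137, 138, 138, 128, 115, 108, 108, 109, 108, 108, 107, 108, 108, 106, 87, 59, 59, 76, 88, 86, 79, 62]
306 n [146, 146, 144, 135, 122, 116, 115, 117, 117, 115, 115, 114, 116, 114, 106, 80, 59, 88, 105, 99, 94, 91, 84, 66]
311 o [95, 61, 53, 49, 73, 99, 107, 108, 108, 109, 109, 108, 108, 108, 108, 106, 92, 84, 80, 64, 52, 50, 40, 24]
311 n [100, 65, 56, 62, 94, 114, 116, 117, 117, 116, 116, 115, 116, 116, 114, 92, 56, 54, 56, 57, 54, 54, 42, 25]
330 o [135, 136, 136, 136, 138, 133, 121, 111, 108, 110, 110, 110, 109, 107, 109, 110, 108, 87, 54, 58, 64, 63, 62, 62]
330 n [142, 142, 143, 144, 138, 127, 118, 116, 116, 117, 117, 116, 116, 117, 118, 117, 93, 58, 74, 98, 104, 96, 82, 68]
350 o [134, 136, 136, 136, 136, 136, 129, 117, 117, 126, 130, 129, 130, 129, 128, 122, 113, 106, 82, 54, 61, 67, 65, 65]
350 n [142, 143, 143, 143, 143, 137, 126, 124, 132, 137, 138, 138, 138, 136, 129, 122, 117, 94, 57, 68, 85, 90, 81, 71]
375 o [141, 141, 140, 139, 140, 141, 139, 130, 116, 110, 110, 110, 109, 108, 109, 108, 109, 108, 96, 68, 58, 91, 114, 116]
375 n [148, 148, 147, 147, 148, 148, 146, 138, 124, 118, 118, 118, 117, 116, 116, 117, 116, 116, 98, 64, 65, 99, 120, 123]
```

Run:
```python
from h import *
im=cv2.cvtColor(cv2.imread("pics/scene4.png"),cv2.COLOR_BGR2GRAY)
def line(th,ytip,x=.009,dz=0):
    yc,zc,r=-.136,.060+dz,.0075
    d=np.array([np.cos(th),np.sin(th)]);n=np.array([-np.sin(th),np.cos(th)])
    s0=(ytip-yc-n[0]*(r+.005))/d[0]
    out={}
    for nm,h,xx in(("front-top",r+.005,x),("front-bot",r,x),("back-top",r+.005,-x)):
        P=np.array([[xx,*(np.array([yc,zc])+n*h+d*s)] for s in np.linspace(-.065,s0,80)])
        q=proj("scene",T(BL,P)); out[nm]=np.interp([270,276,282,290,298],q[:,0],q[:,1]).round(1)
    return out
for th in(13,17,21,25): print(th,line(np.radians(th),-.102))
for c in(270,276,282,290,298): print(c,[f"{r}:{v}" for r,v in zip(range(228,256),im[228:256,c])])
```

```text
13 {'front-top': array([243.6, 242.7, 241.8, 240.6, 239.4]), 'front-bot': array([245.3, 244.4, 243.5, 242.3, 241.1]), 'back-top': array([238.7, 237.8, 236.9, 235.6, 234.4])}
17 {'front-top': array([244.8, 243.6, 242.3, 240.6, 238.9]), 'front-bot': array([246.6, 245.3, 244.1, 242.4, 240.7]), 'back-top': array([240. , 238.7, 237.4, 235.7, 234. ])}
21 {'front-top': array([246.1, 244.4, 242.8, 240.6, 238.4]), 'front-bot': array([247.9, 246.2, 244.6, 242.4, 240.2]), 'back-top': array([241.3, 239.7, 238. , 235.8, 233.6])}
25 {'front-top': array([247.4, 245.3, 243.3, 240.6, 237.9]), 'front-bot': array([249.2, 247.2, 245.2, 242.5, 239.8]), 'back-top': array([242.7, 240.6, 238.6, 235.8, 233.1])}
270 ['228:149', '229:148', '230:149', '231:150', '232:151', '233:150', '234:149', '235:150', '236:150', '237:147', '238:146', '239:146', '240:145', '241:141', '242:125', '243:104', '244:100', '245:99', '246:92', '247:75', '248:88', '249:126', '250:144', '251:148', '252:147', '253:146', '254:147', '255:148']
276 ['228:146', '229:146', '230:147', '231:149', '232:149', '233:148', '234:144', '235:144', '2
[... 419 characters left out ...]
:138', '247:145', '248:147', '249:149', '250:149', '251:148', '252:148', '253:146', '254:146', '255:143']
290 ['228:148', '229:149', '230:150', '231:148', '232:145', '233:146', '234:144', '235:141', '236:127', '237:110', '238:103', '239:100', '240:98', '241:84', '242:64', '243:79', '244:86', '245:70', '246:53', '247:53', '248:59', '249:63', '250:66', '251:67', '252:67', '253:67', '254:65', '255:66']
298 ['228:149', '229:149', '230:147', '231:147', '232:147', '233:141', '234:113', '235:77', '236:70', '237:71', '238:68', '239:63', '240:79', '241:104', '242:108', '243:99', '244:109', '245:118', '246:121', '247:118', '248:99', '249:74', '250:70', '251:71', '252:72', '253:70', '254:71', '255:70']
```

```bash
cat >> h.py <<'E'
def raise_px(im=None,ref="pics/scene0.png"):
    "upward shift (px) of the keeper's back top edge near lip, brightness-normalised; ~2 px = 6 mm"
    im=vision.read_camera("scene")["pixels"] if im is None else im
    f=lambda x:cv2.cvtColor(x,cv2.COLOR_BGR2GRAY)[220:236,304:310].astype(float).mean(1)
    def e(g):
        h=g[:5].mean();l=g[13:].mean();m=(h+l)/2;i=np.argmax(g<m);return i-(m-g[i])/(g[i-1]-g[i])
    return round(e(f(cv2.imread(ref)))-e(f(im)),2)
E
python3 - <<'E'
from h import *
print("b3",raise_px(cv2.imread("pics/scene4.png")),"s3",raise_px(cv2.imread("pics/scene3.png")))
for d in(22,23,24,25):
    p,R=barpose(-.1005,np.radians(d));p[2]-=.0005
    bot.line_to(p,R,max_speed=.03);print(d,raise_px(),np.round(bot.current_contact_force(),1),np.round(bot.current_ft_torque(),2))
for d in(22,18,14,10,6,3):
    p,R=barpose(-.1015,np.radians(d))
    bot.line_to(p,R,max_speed=.04);print(d,raise_px(),np.round(bot.current_contact_force(),1),np.round(bot.current_ft_torque(),2))
E
```

```text
b3 2.0 s3 7.93
22 2.09 [ 0.5 -0.6  0.7] [-0.17 -0.   -0.1 ]
23 2.8 [-0.1 -0.6  1.3] [-0.11 -0.04 -0.1 ]
24 2.78 [ 0.4 -1.1  0.4] [-0.2  -0.01 -0.07]
25 3.04 [ 1.1 -0.4  2.7] [-0.17 -0.08 -0.1 ]
22 1.95 [ 1.7 -0.2  0.7] [-0.1  -0.08 -0.14]
18 1.05 [0.6 1.  0.4] [ 0.03 -0.09 -0.07]
14 0.82 [ 0.2 -0.9  0.2] [ 0.01  0.   -0.09]
10 -0.16 [ 0.2  0.1 -1.2] [ 0.08  0.   -0.04]
6 -0.14 [-0.3  1.2  0.5] [0.12 0.02 0.01]
3 -0.18 [-1.2  1.9 -1.3] [0.07 0.01 0.05]
```

Run:
```python
from h import *
p,R=barpose(-.105,0,.0705);bot.line_to(p,R,max_speed=.05)
p,R=barpose(-.15,0,.0715);bot.line_to(p,R,max_speed=.1)
p,R=barpose(-.16,0,.13);bot.line_to(p,R,max_speed=.2)
R=down(-.195);P=np.array([.4688,-.257,.12])
bot.goto(P,R);bot.line_to([P[0],P[1],.0055],max_speed=.12)
bot.set_gripper(.45);up(.15);st("bar back")
P=T(BL,[(0,-.009,.074)])[0]; R=down(BL[2]+np.pi/2)
bot.set_gripper(.66,60)
bot.goto(P+[0,0,.08],R);print(raise_px())
for z in(.03,.01,.004,0):
    bot.line_to(P+[0,0,z],max_speed=.08); F=np.array(bot.current_contact_force())
    if F[2]>6: print("contact",z);break
st("dn")
bot.set_gripper(0,60);st("grip")
for z in(.001,.002,.003,.004,.005,.006,.008,.010):
    bot.line_to(P+[0,0,z],max_speed=.03);F=np.array(bot.current_contact_force());print(z,F.round(1),raise_px())
    if F[2]<-12: break
st()
cv2.imwrite("pics/k4.png",cv2.resize(vision.read_camera("scene")["pixels"][195:285,240:440],(800,360),interpolation=cv2.INTER_CUBIC))
```

```text
bar back t 51.5 p [ 0.4697 -0.2577  0.1517] op 0.45 F [-0.2  0.4 -0.7] g 0.0
0.29
dn t 55.1 p [0.6439 0.0812 0.0737] op 0.661 F [ 0.5  0.2 -1. ] g 0.0
grip t 55.5 p [0.6444 0.0811 0.0742] op 0.418 F [-0.  -0.5 -0. ] g 60.0
0.001 [ 0.9 -1.  -1. ] 0.66
0.002 [-0.2 -0.1 -2.2] 1.08
0.003 [ 0.2 -0.5 -3. ] 1.39
0.004 [ 0.8  0.1 -2.2] 1.85
0.005 [ 1.  -0.1 -1.1] 2.09
0.006 [-0.2  0.1 -2.4] 2.49
0.008 [ 0.5  0.4 -2.1] 3.13
0.01 [ 1.5 -0.2 -2.5] 3.81
 t 58.0 p [0.6442 0.0812 0.0841] op 0.42 F [ 0.8 -0.4 -2.9] g 60.0
```

Run:
```python
from h import *
up(.2,.25);st("lift")
Q=np.array([.4827,.3816,.10]);R2=down(np.pi-.03)
bot.goto(Q+[0,0,.1],R2);bot.line_to(Q,max_speed=.2);st("over")
for z in(.04,.02,.012,.009,.007,.0055):
    bot.line_to([Q[0],Q[1],z],max_speed=.08);F=np.array(bot.current_contact_force())
    if F[2]>3: break
st("put")
bot.set_gripper(.55,60);bot.hold(.2);up(.2);st("rel")
bot.goto([.40,.20,.3],down(np.pi/2))
a=vision.read_camera("top")["pixels"];b=vision.read_camera("scene")["pixels"];cv2.imwrite("pics/top5.png",a)
cv2.imwrite("pics/k5.png",np.vstack([cv2.resize(a[110:290,100:500],(660,297),interpolation=cv2.INTER_CUBIC),cv2.resize(b[180:300,240:500],(650,300),interpolation=cv2.INTER_CUBIC)[:, :].copy() if 0 else cv2.resize(b[180:300,240:500],(660,300),interpolation=cv2.INTER_CUBIC)]))
```

```text
lift t 58.6 p [0.6434 0.0813 0.1986] op 0.423 F [-1.1 -0.8 -2.7] g 60.0
over t 60.5 p [0.4838 0.3816 0.1011] op 0.427 F [ 0.3  0.5 -1.8] g 60.0
put t 62.9 p [0.4826 0.3815 0.0054] op 0.422 F [-0.7  0.9 -3. ] g 60.0
rel t 64.1 p [0.483  0.3817 0.2008] op 0.555 F [-0.8 -0.4 -0.2] g 0.0
```

View pics/k5.png

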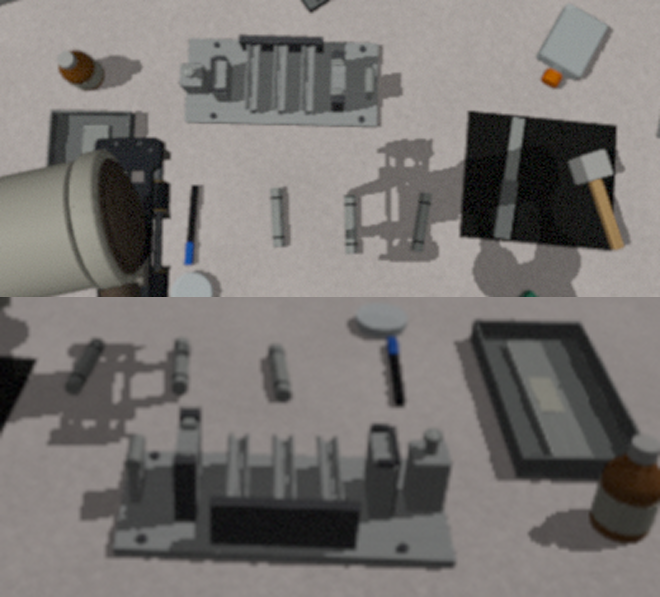

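```bash
cat > probe.py <<'E'
from h import *
def do(pc,yaw,yr):
    bot.set_gripper(.5,30)
    P=np.array([pc[0],pc[1],.1]);bot.goto(P,down(yaw));bot.line_to([*pc,.0055],max_speed=.15)
    bot.set_gripper(0,30);st("grip");bot.line_to(P,max_speed=.2)
    d=lambda x,z:T(BL,[(x,yr,z)])[0]
    bot.goto(d(-.003,.10),down(BL[2]));st("over")
    if bot.current_opening()<.12: print("LOST");return
    bot.line_to(d(-.003,.056),max_speed=.15);bot.line_to(d(-.003,.0519),max_speed=.03);bot.hold(.15)
    F0=np.array(bot.current_contact_force());st("seat")
    u=d(1,0)-d(0,0);x=-.003
    while x<.020:
        x+=.001;bot.line_to(d(x,.0519),max_speed=.03)
        f=(np.array(bot.current_contact_force())-F0)@u
        if f<-5: break
    print("push x",round(x,4),"f",round(f,1),"actual",((np.array(bot.current_ee_pos())-d(0,.0519))@u).round(4))
    bot.set_gripper(.27);bot.hold(.1);up(.12,.2);st("done")
E
python3 - <<'E'
from probe import *
print(proj("top",T(BL,[(5/1e3,y,.05) for y in(.042,0,-.042)])).round(1).tolist(),"obs 253.9 270.3 286.7")
do((.4412,.0970),.038,.042)
E
```

```text
[[253.1, 156.1], [270.0, 156.4], [286.8, 156.7]] obs 253.9 270.3 286.7
grip t 68.1 p [0.4416 0.097  0.0059] op 0.194 F [-0.3 -0.4  3.3] g 30.0
over t 69.5 p [0.641  0.1322 0.0982] op 0.187 F [-0.6  0.4 -0.5] g 30.0
seat t 70.4 p [0.6429 0.1323 0.0522] op 0.191 F [-1.1 -1.  -0.3] g 30.1
push x 0.013 f -5.7 actual 0.0122
done t 75.3 p [0.6588 0.132  0.1197] op 0.268 F [-0.4 -0.3  0.4] g 0.0
```

Run:
```python
from probe import *
do((.4295,-.0136),-.005,0.)
do((.4303,-.1214),-.1945,-.042)
bot.goto([.40,.20,.3],down(np.pi/2))
a=vision.read_camera("top")["pixels"];b=vision.read_camera("scene")["pixels"];cv2.imwrite("pics/top6.png",a)
cv2.imwrite("pics/k6.png",np.hstack([np.vstack([cv2.resize(a[120:200,200:360],(480,240),interpolation=cv2.INTER_CUBIC),cv2.resize(b[200:300,260:430],(480,300),interpolation=cv2.INTER_CUBIC)]),cv2.resize(a[165:275,370:500],(320,540) if 0 else (320,270)).repeat(2,0)[:540]]))
st()
```

```text
grip t 78.2 p [ 0.4299 -0.0137  0.0059] op 0.189 F [-0.1 -0.7  4.2] g 30.0
over t 79.8 p [0.64   0.0898 0.0986] op 0.191 F [ 0.4 -0.4 -0.4] g 30.0
seat t 80.6 p [0.6416 0.0903 0.0523] op 0.19 F [ 0.3 -0.5  0. ] g 30.1
push x 0.013 f -5.8 actual 0.0123
done t 85.5 p [0.6575 0.0901 0.1197] op 0.269 F [ 0.2 -0.7 -0.4] g 0.0
grip t 88.5 p [ 0.4306 -0.1216  0.0059] op 0.19 F [-1.9  0.5  4.4] g 30.0
over t 90.2 p [0.6391 0.0474 0.0991] op 0.191 F [ 0.1  0.5 -0.2] g 30.0
seat t 91.1 p [0.6402 0.0483 0.0522] op 0.189 F [ 0.2 -0.1  0.4] g 30.0
push x 0.012 f -5.5 actual 0.0115
done t 95.8 p [0.6551 0.0481 0.1197] op 0.268 F [-0.4 -0.8 -1.1] g 0.0
 t 97.2 p [0.4003 0.1996 0.299 ] op 0.274 F [ 0.1 -0.8 -0.4] g 0.0
```

View pics/k6.png

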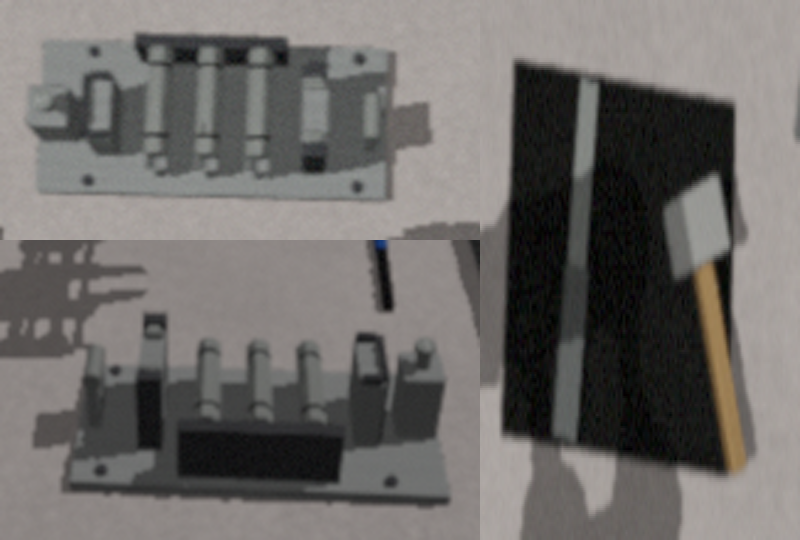

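Run:
```python
from h import *
# mallet position check vs first picture (bright head on mat)
def hd(n):
    m=cv2.cvtColor(cv2.imread(n),cv2.COLOR_BGR2HSV)[190:265,440:480]
    o=(m[...,1]>90)&(m[...,2]>90);g=(m[...,1]<60)&(m[...,2]>110);g[:, 33:]=0;g[30:]=0
    return np.argwhere(o).mean(0).round(1),np.argwhere(g).mean(0).round(1)
print(hd("pics/top0.png"),hd("pics/top6.png"))
y=.255;h=np.array([.506,-.3785]);u=np.array([np.cos(y),np.sin(y)]);g=h-.042*u
bot.set_gripper(.4,60)
bot.goto([*g,.13],down(y));bot.line_to([*g,.014],max_speed=.12);st("dn")
bot.set_gripper(0,60);st("grip");bot.line_to([*g,.2],max_speed=.2);st("up")
d=lambda z:T(BL,[(-.042,.130,z)])[0]
bot.goto(d(.18),down(BL[2]));st("over");bot.line_to(d(.112),max_speed=.1);bot.hold(.2)
F0=np.array(bot.current_contact_force());st("pre")
z=.109
while z>.084:
    bot.line_to(d(z),max_speed=.04);F=np.array(bot.current_contact_force())-F0
    print(round(z,4),F.round(1),np.round(bot.current_ee_pos()[2],4))
    if F[2]>16 or np.hypot(F[0],F[1])>12: break
    z-=.0015
cv2.imwrite("pics/scene7.png",vision.read_camera("scene")["pixels"])
```

```text
(array([49.1, 27.2]), array([19.8, 20.9])) (array([49. , 27.1]), array([19.8, 20.6]))
dn t 100.9 p [ 0.4659 -0.3898  0.015 ] op 0.397 F [ 1.2 -0.1 -0.2] g 0.0
grip t 101.3 p [ 0.4656 -0.3895  0.0146] op 0.167 F [-0.1 -0.4  2. ] g 59.9
up t 102.4 p [ 0.4646 -0.3882  0.1981] op 0.17 F [ 0.6  0.6 -2. ] g 59.9
over t 104.7 p [0.6068 0.2205 0.18  ] op 0.165 F [ 0.1 -0.5 -2.6] g 59.9
pre t 105.7 p [0.6071 0.2215 0.113 ] op 0.166 F [-0.3  0.6 -1.2] g 59.9
0.109 [ 0.3 -0.  -0.6] 0.1088
0.1075 [ 1.  -0.5 -1.6] 0.1073
0.106 [ 1.2 -0.3 -0.4] 0.1058
0.1045 [ 0.6 -0.8 -0.9] 0.1047
0.103 [-0.5 -0.8  2.5] 0.1035
0.1015 [-0.2 -1.2  3.4] 0.1017
0.1 [0.6 0.2 3. ] 0.1
0.0985 [0.9 0.2 3.9] 0.0985
0.097 [ 1.6 -0.7  2.6] 0.0969
0.0955 [1.7 0.  2.7] 0.0954
0.094 [2.1 0.1 2.5] 0.094
0.0925 [ 2.  -0.1  3. ] 0.0924
0.091 [ 0.1 -0.2  6.9] 0.0915
0.0895 [-2.3 -0.6  9.9] 0.0908
0.088 [-4.7 -0.6 15.5] 0.0902
0.0865 [-7.1 -0.5 19.8] 0.0895
```

Run:
```python
from h import *
bot.line_to(T(BL,[(-.042,.130,.18)])[0],max_speed=.15)
y=.255;h=np.array([.512,-.368]);u=np.array([np.cos(y),np.sin(y)]);g=h-.042*u
bot.goto([*g,.2],down(y));bot.line_to([*g,.03],max_speed=.15);st("over")
F0=np.array(bot.current_contact_force());z=.018
while z>.0125:
    bot.line_to([*g,z],max_speed=.03);F=np.array(bot.current_contact_force())-F0
    if F[2]>3: break
    z-=.001
st("put");print(z)
bot.set_gripper(.4);bot.hold(.2);up(.2);st("rel")
bot.goto([.35,.25,.3],down(np.pi/2));bot.hold(.3)
a=vision.read_camera("top")["pixels"];b=vision.read_camera("scene")["pixels"];cv2.imwrite("pics/top8.png",a);cv2.imwrite("pics/scene8.png",b)
for zz in(.093,.081): print(zz,proj("scene",T(BL,[(0,.13,zz)]))[0].round(1),proj("top",T(BL,[(0,.13,zz)]))[0].round(1))
for n in("scene0","scene8"):
    g=cv2.cvtColor(cv2.imread(f"pics/{n}.png"),cv2.COLOR_BGR2GRAY);print(n,g[228:246,408:412].mean(1).round(0).astype(int).tolist())
# mallet: orange handle and head in top view
m=cv2.cvtColor(a,cv2.COLOR_BGR2HSV)[190:270,440:485];o=np.argwhere((m[...,1]>90)&(m[...,2]>90))[:,::-1]+[440,190]
r=cv2.fitLine(o.astype(np.float32),cv2.DIST_L2,0,.01,.01).ravel();print("handle n",len(o),r, o.min(0),o.max(0))
e=[back("top",p,.041) for p in (o[o[:,1].argmin()],o[o[:,1].argmax()])];print(e)
# keeper/bar regions unchanged?
print("bar diff",diff(box=(385,185,432,258)))
t=cv2.imread("pics/top0.png")
for nm,(x0,y0,x1,y1) in dict(flask=(425,110,470,165),remote=(278,88,316,118),slide=(400,282,450,330),bottle=(135,138,165,165),marker=(208,220,226,272),dish=(200,272,232,302)).items():
    print(nm,int((np.abs(a[y0:y1,x0:x1].astype(int)-t[y0:y1,x0:x1]).max(2)>60).sum()),end=" ")
```

```text
over t 114.0 p [ 0.4721 -0.3794  0.0312] op 0.168 F [ 0.3 -0.6 -2.2] g 60.0
put t 115.5 p [ 0.4715 -0.3788  0.0145] op 0.164 F [-2.2  2.2  3.1] g 60.0
0.013999999999999995
rel t 116.9 p [ 0.4716 -0.3789  0.2011] op 0.4 F [-0.4  0.8 -0.9] g 0.0
0.093 [410. 234.] [214.  153.1]
0.081 [409.3 238.1] [215.1 154.4]
scene0 [139, 139, 140, 138, 129, 119, 116, 112, 98, 70, 51, 50, 51, 52, 61, 90, 112, 114]
scene8 [137, 138, 138, 138, 138, 138, 138, 138, 130, 119, 116, 114, 106, 80, 55, 71, 99, 111]
handle n 352 [3.0089647e-01 9.5365679e-01 4.6187784e+02 2.3755966e+02] [452 216] [471 259]
[array([ 0.49269156, -0.37961249]), array([ 0.38583436, -0.38994578])]
bar diff 0
flask 0 remote 0 slide 18 bottle 0 marker 0 dish 119
```

Run:
```python
from h import *
bot.set_gripper(1.0)
bot.set_joints([0.927,0.158,1.597,0,1.386,-0.21]);bot.hold(.3);st()
a=vision.read_camera("top")["pixels"];t=cv2.imread("pics/top0.png")
d=(np.abs(a.astype(int)-t).max(2)>40).astype(np.uint8)
k,l,s,c=cv2.connectedComponentsWithStats(cv2.dilate(d,np.ones((3,3))))
for i in range(1,k):
    if s[i,4]>25: print(s[i].tolist())
# probes: stop end and lateral position in top view
for y in(.042,0,-.042): print(proj("top",T(BL,[(.055,y,.064),(-.035,y,.064)])).round(1).tolist(),end=" ")
```

```text
t 122.0 p [0.2425 0.5215 0.2153] op 1.002 F [-0.1  0.7  0.3] g 0.0
[249, 134, 18, 39, 370]
[266, 135, 9, 11, 69]
[283, 135, 18, 39, 366]
[236, 147, 13, 17, 206]
[266, 147, 18, 27, 279]
[309, 148, 7, 17, 114]
[330, 151, 8, 5, 38]
[228, 152, 4, 10, 33]
[146, 194, 21, 74, 931]
[439, 197, 44, 66, 1431]
[165, 202, 3, 14, 42]
[263, 222, 14, 39, 359]
[349, 225, 16, 38, 405]
[308, 226, 13, 39, 346]
[68, 348, 6, 9, 33]
[24, 358, 6, 11, 39]
[[253.1, 135.1], [251.8, 170.6]] [[270.1, 135.4], [269.0, 170.9]] [[287.0, 135.6], [286.2, 171.1]]
```

```bash
python3 -c "
from workcell import bot, vision, job_done
print(job_done())"
```

```text
the job is handed in; nothing more can be done
None
```

I handed the job in at about 122 s: the keeper is flat in the tray, all three probes are in their rails against the stop, the pin was driven the full 12 mm with the mallet, and both tools are back on the mat with the other items unmoved. Two things went off plan: on one approach the fingers were turned the wrong way and pressed down on the keeper with about 53 N, and I levered twice because after the first try the lip still read as fully down.

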